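# Spot the last flange hole with the automatic centre punch

### The arm

A 6-joint arm with a two-finger parallel gripper is mounted at the origin on the work surface. World frame = base frame: x ahead of the robot, y to its left, z up, the work surface at z = 0. Lengths are in m, angles in rad, forces in N, time in s.
With the tool pointing down it reaches from about 0.3 to 0.875 m from the base axis. Payload 6.4 kg.
Tool frame: the origin (TCP) lies midway between the tips of the shut fingers; the grasp point (between the pads) lies ctrl.grip_depth behind it (ctrl.grip_depth is the distance from the TCP to the grasp point, in m); x points along the fingers, y is the direction in which the jaws open and shut, and the axes are right-handed (so a half turn about x gives the same grasp; the last joint's range is limited). The gripper opens to 85 mm and grips with 20 to 120 N. Pads are 22 mm wide; open, the fingers measure 114 mm over their backs; the gripper's body (76 mm by 85 mm) begins 54 mm behind the grasp point. The pads swing forward as they close: fully open they stand 13 mm farther back than shut.
Start: joints at [-1.373, 0.181, 1.607, -0, 1.354, -0.206], TCP at [0.226, -0.529, 0.231] pointing down, gripper open.
Joint ranges: [-2.99, 2.99], [-0.89, 2.07], [0.3, 2.58], [-1.14, 4.28], [0, 2.63], [-3.12, 3.12]. Speed limits (rad/s): [2.57, 2.57, 3.01, 3.14, 3.14, 3.14].

### API

Orientations are given as a unit quaternion [w, x, y, z].
In Python, from bench import ctrl gives the robot as it stands.
- The arm moves only by the tool carry_out, never from a script. Its argument "motion" is one flat list of numbers, 7 for each row, row after row: the turn, a rotation vector about the tool's x, y, z in degrees, then the shift along the tool's x, y, z in m, then the gripper's target within -1 to 1 (shut at 1, half-way at 0, fully open at -1). A call has 1 to 10 rows; each row shifts and turns the pose as measured when the row begins, along the tool's axes as they then stand; what a row does not reach is not made up. A row lasts 1/10 s, in which the tool goes at most 50 mm and 8.59 degrees, less where a joint would pass 70% of its speed; a pose out of reach is approached as far as the arm can. A call with a gripper value outside its range is refused whole. The fingers move at their own pace and stop on an object; the grip force is fixed at half the most. Time passes only in rows, so rows that do not move let the fingers close. It gives the time, the measured TCP pose, the force and the opening at its end, in the units of the state.
- ctrl.get_obs(): the state, without advancing time (a new reading comes with each control period).
- ctrl.camera(name): name is "scene" or "top" or "wrist"; returns the picture (400x640x3 uint8, blue, green, red); there is no depth.
- ctrl.camera_params(name): a dict with "mtx" (3x3 intrinsics, pixels), "pose" (4x4, takes a point from camera to world coordinates); the wrist camera has in their place "hand_eye" (4x4, takes a point from camera to tool coordinates, whose origin is the TCP and whose axes are the tool frame's). Camera axes: x right, y down, z forward; pixel columns grow to the right and rows downward; lengths in m; the calibration is good to about 2 mm. A picture is of the moment at which its call begins: read the wrist's pose just before it. camera_params takes no time and is no camera call.
- ctrl.hand_in(): hands the job in, once; it reports no verdict.
Trained networks look in the newest picture that a camera, given by its name, has taken for a name from the list of things; names that differ only in an ending like _2 or _b are one class to them, and where a whole thing is asked for, a point or a joint stands for the part that bears it (a point fixed in the world has none). Each returns a list of dicts, best first, with "conf" (0 to 1); they miss things now and then, are a little off and sometimes report something else, mostly with a low value. They report only what shows in the picture. A call takes as long as a camera call.
- ctrl.boxes_of(camera, thing): "point" ([x, y, z] in m, in the coordinates of the camera as it stood for that picture, good to about 4 mm: the middle of the surface that is visible of it).
- ctrl.trace(camera, thing): "pixels" (400x640 bool, what is visible of it).
- ctrl.landmark_of(camera, thing): "point" ([x, y, z] in m, in the coordinates of the camera as it stood for that picture, good to about 4 mm: a listed point, or the origin of a listed thing).
The state is a dict: "time_s": time; "q": joint angles; "dq": joint speeds; "joint_efforts": joint torques, N m; "eef_pos": TCP position; "eef_rot": TCP orientation; "wrist_force": force on the tool from outside, world axes, zero at the start; "torque": the same for the moment, N m; "opening": opening from 0.0 (shut) to 1.0 (fully open).
Only numpy, scipy, OpenCV 4.12 (cv2) and the standard library are available. Lean on these libraries where they do the work, as an engineer would, in place of code of your own. Each camera call takes 0.05 s, during which the arm holds its last target. There are 200 camera calls.

### The job

A camera-mast flange sits on the clamped aluminium plate with three of its four screws in. Take the automatic centre punch from the tool block and mark the plate through the one empty, blue-inked hole: feel the point right down onto the plate in the hole, hold the punch upright and press straight down until it snaps, easing off at the snap and never driving it on against its stop, nor firing it anywhere else. Then put the punch back in the block hole it came from, fully down and upright, and leave everything else where it stands.

Things in the scene. Friction and masses are not known exactly. Their poses are not given: they have to be found in the camera images.
- punch_grip (a point): Automatic centre punch, a round steel tool standing point-down in the tool block between or beside two others: dark-ringed steel sleeve, brass cap (theirs are blue and red plastic). This point: on its axis, half-way up its grip sleeve (18 mm diameter); z along the axis, up. Its collar (21 mm diameter, underside 45 mm below here) rests on the block. 160 to 210 g
- punch_foot (a point): Lower end of the punch's 12 mm diameter housing, on its axis, 67 mm below punch_grip (22 mm below the collar's underside; its foot tapers to 8 mm). Out of it stands the sprung, 7 mm diameter nose, ending in a 4.5 mm long cone. The point was reground and reset by hand: how far it stands out is not known, 26 to 36 mm below here. It keeps that length, hidden in the block
- punch_cap (a point): Top of the punch's brass cap, 45 mm above punch_grip. How the punch acts: pressed on the work the nose yields at 2 to 3 N, the load climbs (7 N at 3 mm) to a peak of 11 to 14 N at 7 to 8 mm of travel, then it trips: by 10 mm the load has fallen to 4 or 5 N. It stays under 7 N up to 14.5 mm, where it is solid. Lifted, it re-arms. Load on the work must stay below 25 N
- holder: Wooden tool block, 50 x 170 x 62 mm high, fixed to the bench; origin at the centre of its underside, z up. Its three through holes, 15 mm diameter, are in a row along its y axis at y = -55, 0 and +55 mm; each holds a tool, the punch stands in any of them
- workplate: Aluminium base plate 180 x 240 x 15 mm, fixed, held by two red-handled toggle clamps (on its -y and +x edges, up to 60 mm high); origin at the centre of its underside, z up. It carries the mast flange
- flange_top (a point): Centre of the top face (23 mm above the bench) of the dark steel mast flange, 120 x 120 x 8 mm, axes as the plate's. A round mast socket, 38 mm diameter, stands 28 mm tall there. Four holes at 44 mm either way in x and y, each 9.6 mm diameter with a 45 degree countersink, 17 mm wide at the top. Three are filled by flush steel screws
- mark_point (a point): The spot to be marked: the plate's top surface at the bottom of the flange's one empty hole, on the hole's axis, 8 mm below the flange's top, 15 mm above the bench. The empty hole is ringed with blue marking ink (25 mm across); it may be any of the four. The sprung point is polished and slides easily on the flange and its countersinks
- scriber: Scriber with a blue plastic handle (72 mm tall above the block, 20 mm diameter at its collar) standing in the tool block; origin on its axis at the underside of its collar. Leave alone
- deburrer: Deburring tool with a red plastic handle (66 mm tall above the block, 20 mm diameter at its collar) standing in the tool block; origin as the scriber's. Leave alone
- green_bottle: Green drink bottle, 64 mm diameter, 211 mm tall; origin under its centre. Leave alone
- yellow_bottle: Yellow juice bottle, 62 mm diameter, 198 mm tall; origin under its centre. Leave alone
- orange_fruit: An orange, 76 mm diameter, 70 mm tall; origin under its centre. Leave alone
- tin: Flat blue food tin, 70 x 105 x 30 mm; origin under its centre. Leave alone
- pill_jar: White and purple jar, 42 mm diameter, 79 mm tall; origin under its centre. Leave alone
- bolt_tray: Small grey tray of bolts, 75 x 100 x 22 mm; origin under its centre. Leave alone

How it is judged:
On the way, in this order (a step that is already met when the one before it is completed fails the run):
1. the punch has been lifted out of the block (distance of punch_grip from where it was at the start of the episode above 0.07 m), for 0.1 s.
2. the punch trips with its point on the plate in the empty hole (value of joint punch_nose above 0.0081 m and horizontal distance between punch_tip and mark_point below 0.002 m and z of punch_tip in the frame of mark_point below 0.0015 m and angle between punch_grip's own z axis and vertical below 0.1 rad).
At the end, for the whole second after the job is handed in: After the punch has tripped with its point on the plate in the empty hole: the punch stands in the block hole it came from, within 6 mm of where it stood and upright within 0.08 rad, released and at rest (distance of punch_grip from where it was at the start of the episode below 0.006 m and angle between punch_grip's own z axis and vertical below 0.08 rad and linear speed of punch below 0.02 m/s); the robot touches nothing.
It fails at once if the punch is loaded on the work with more than 25 N (contact force between punch and workplate above 25 N).
It fails at once if the punch is fired anywhere but in the empty hole (nose driven in with the point over 5 mm aside of the mark or over 4 mm above it, or the punch tilted by over 0.15 rad) (value of joint punch_nose above 0.0081 m and (horizontal distance between punch_tip and mark_point above 0.005 m or z of punch_tip in the frame of mark_point above 0.004 m or angle between punch_grip's own z axis and vertical above 0.15 rad)).
It fails at once if another thing is moved by more than 30 mm (distance of any of scriber, deburrer, green_bottle, yellow_bottle, orange_fruit, tin, pill_jar, bolt_tray from where it was at the start of the episode above 0.03 m).
It also fails if it takes over 67 s, if anything falls off the work surface, if the arm or the gripper's body presses on something with over 40 N, if the wrist force passes 120 N, or if a joint passes its speed limit or range.

## Working session

There is one attempt and no reset: what is moved stays moved. The work goes in short steps, Python scripts to look and compute and a tool call to move; the robot and the scene stay as the last step left them, time stands still between calls to the robot, and variables do not carry over. Pictures are saved under pics/ and viewed, about 8 in all and at most 12, crops included, and the job is handed in when it is done.

Besides the shell and the picture viewer there is one more tool, called after ">>>" as name(argument=value, ...), one argument or row to a line, values as JSON. carry_out: Moves the arm, as the interface text tells. Its arguments: {"type":"object","properties":{"motion":{"type":"array"}},"required":["motion"]}

```bash
mkdir -p pics; ls; cat > h.py <<'E'
from bench import ctrl
import numpy as np, cv2
from scipy.spatial.transform import Rotation as R
def tool():
    o=ctrl.get_obs(); T=np.eye(4); q=np.array(o["eef_rot"]); T[:3,:3]=R.from_quat(q[[1,2,3,0]]).as_matrix(); T[:3,3]=o["eef_pos"]; return T
def look(c):
    T=tool(); im=ctrl.camera(c); p=ctrl.camera_params(c)
    return im,np.array(p["mtx"]),(T@np.array(p["hand_eye"]) if c=="wrist" else np.array(p["pose"]))
def w(P,p): return (P@np.r_[p,1])[:3]
def proj(K,P,x):
    c=np.linalg.inv(P)@np.r_[x,1]; u=K@c[:3]; return u[:2]/u[2]
def ray(K,P,uv,z):
    d=P[:3,:3]@np.linalg.inv(K)@np.r_[uv,1]; o=P[:3,3]; return o+d*(z-o[2])/d[2]
E
python3 - <<'E'
from h import *
print(ctrl.get_obs(),ctrl.grip_depth,tool())
print(ctrl.camera_params("wrist"))
for c in ["scene","top"]:
    im,K,P=look(c); cv2.imwrite(f"pics/{c}0.png",im); print(c,P[:3,3],K[0,0])
    for n in ["punch_grip","punch_cap","mark_point","flange_top","holder","workplate","scriber","deburrer","green_bottle","yellow_bottle","orange_fruit","tin","pill_jar","bolt_tray"]:
        for d in ctrl.landmark_of(c,n)[:2]: print(n,round(d["conf"],2),w(P,d["point"]).round(3),proj(K,P,w(P,d["point"])).round())
E
```

```text
pics
{'time_s': 0.0, 'q': array([-1.37330552e+00,  1.81549756e-01,  1.60798002e+00, -7.29166045e-06,
        1.35376074e+00, -2.06290325e-01]), 'dq': array([-0.00126374, -0.00293761,  0.00052083,  0.00105002,  0.00134631,
       -0.00081092]), 'joint_efforts': array([ 1.45247359e-03, -4.44860029e+01, -3.51342881e+01, -2.33672263e-04,
        9.02995351e-03, -5.11188915e-06]), 'eef_pos': array([ 0.22582982, -0.52822309,  0.23039275]), 'eef_rot': array([ 0.14119057,  0.69274466,  0.14239115, -0.69274441]), 'wrist_force': array([0.06411372, 0.43321813, 0.70667539]), 'torque': array([-0.03476833, -0.05331498,  0.00354972]), 'opening': 1.002676397713767} 0.0187 [[-3.40119918e-04  3.92899368e-01 -9.19581411e-01  2.25829815e-01]
 [ 1.66346694e-03 -9.19579969e-01 -3.92899367e-01 -5.28223093e-01]
 [-9.99998559e-01 -1.66332618e-03 -3.40807647e-04  2.30392754e-01]
 [ 0.00000000e+00  0.00000000e+00  0.00000000e+00  1.00000000e+00]]
{'mtx': array([[318.70830289,   0.        , 315.32862335],
       [  0.        , 318.70830289, 201.78962558],
       [  0.        ,   0.        ,   1.        ]]), 'ha
[... 1573 characters left out ...]
.013] [363. 178.]
flange_top 0.69 [ 0.525 -0.09   0.022] [352. 192.]
holder 0.63 [0.46  0.272 0.005] [254. 208.]
workplate 0.62 [ 0.529 -0.105  0.   ] [356. 191.]
scriber 0.62 [0.478 0.331 0.064] [235. 202.]
deburrer 0.42 [0.455 0.273 0.063] [251. 208.]
green_bottle 0.95 [ 0.597 -0.465  0.004] [453. 175.]
yellow_bottle 0.65 [ 0.461 -0.464  0.004] [453. 211.]
yellow_bottle 0.31 [ 0.526 -0.089  0.023] [352. 191.]
orange_fruit 0.86 [ 0.296 -0.442  0.004] [448. 256.]
orange_fruit 0.71 [0.442 0.22  0.154] [262. 211.]
tin 0.74 [ 0.718  0.147 -0.003] [290. 140.]
pill_jar 0.62 [0.702 0.28  0.001] [254. 144.]
pill_jar 0.43 [0.441 0.223 0.153] [262. 211.]
bolt_tray 0.71 [0.398 0.474 0.002] [199. 224.]
```

```bash
python3 - <<'E'
import cv2,numpy as np
a=cv2.imread("pics/scene0.png")[120:320,230:430]; b=cv2.imread("pics/top0.png")[120:270,220:420]
cv2.imwrite("pics/c0.png",np.hstack([cv2.resize(a,(400,400),interpolation=2),cv2.resize(b,(400,300),interpolation=2)[:, :].copy() if 0 else cv2.copyMakeBorder(cv2.resize(b,(400,300),interpolation=2),0,100,0,0,0)]))
E
```

```text
(no output)
```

View pics/c0.png

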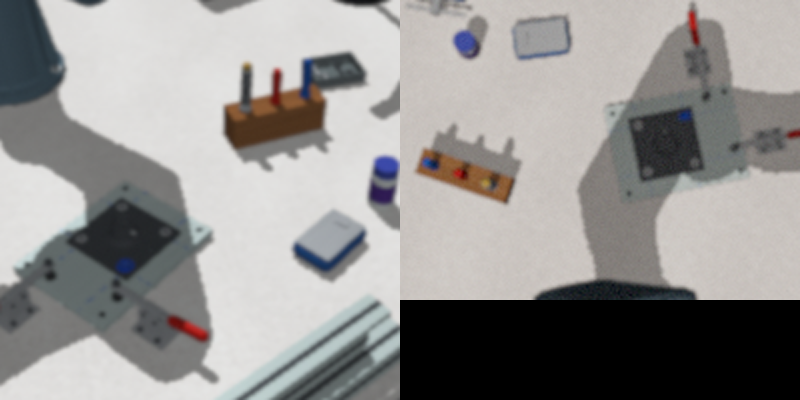

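The blue-inked hole is at scene (293,253) and top (362,178), the corner between the clamps. The punch (brass cap, scene (353,155), top (262,211)) is in the end hole nearest the robot, with red in the middle and blue at the far end. The networks agree with the picture, so I'll hover over the mark and take a close look.

>>> carry_out(
  motion=[0,0,0,-0.05,0,0,-1,0,0,0,-0.05,0,0,-1,0,0,0,0,-0.019,-0.04,-1,0,0,0,0,-0.019,-0.04,-1,0,0,0,0,-0.019,-0.04,-1,0,0,0,0,-0.019,-0.04,-1,0,0,0,0,-0.019,-0.04,-1,0,0,0,0,-0.019,-0.04,-1,0,0,0,0,-0.019,-0.04,-1,0,0,0,0,-0.019,-0.04,-1],
)

```text
time_s: 2.5
eef_pos: [0.4656, -0.259, 0.3363]
eef_rot: [0.139, 0.694, 0.137, -0.693]
wrist_force: [1.0, -0.1, 1.0]
opening: 1.002
```

>>> carry_out(
  motion=[0,0,0,0,-0.019,-0.04,-1,0,0,0,0,-0.019,-0.04,-1,0,0,0,0,-0.019,-0.04,-1,0,0,0,0,-0.019,-0.04,-1,-8.5,0,0,0.03,0,0,-1,-8.5,0,0,0.03,0,0,-1,-8.5,0,0,0.03,0,0,-1,-8.5,0,0,0.03,0,0,-1,-8.5,0,0,0,0,0,-1,-4.5,0,0,0,0,0,-1],
)

```text
time_s: 3.5
eef_pos: [0.5939, -0.1137, 0.2131]
eef_rot: [0.41, 0.579, 0.406, -0.576]
wrist_force: [0.1, 0.5, 1.1]
opening: 1.001
```

```bash
python3 - <<'E'
from h import *
im,K,P=look("wrist"); cv2.imwrite("pics/w1.png",im); T=tool();print(T.round(4))
np.savez("w1.npz",K=K,P=P)
for n in ["mark_point","flange_top","workplate"]:
    for d in ctrl.landmark_of("wrist",n)[:2]: print(n,round(d["conf"],2),w(P,d["point"]).round(4),proj(K,P,w(P,d["point"])).round(1))
E
```

```text
[[ 6.100e-03  9.436e-01 -3.311e-01  5.934e-01]
 [-2.000e-03 -3.311e-01 -9.436e-01 -1.135e-01]
 [-1.000e+00  6.400e-03 -1.000e-04  2.125e-01]
 [ 0.000e+00  0.000e+00  0.000e+00  1.000e+00]]
mark_point 0.66 [ 0.5768 -0.1234  0.0147] [302.  187.1]
flange_top 0.59 [ 0.5279 -0.0939  0.0226] [249.6 179. ]
workplate 0.83 [ 0.5335 -0.1138 -0.0018] [264.7 187.6]
```

View pics/w1.png

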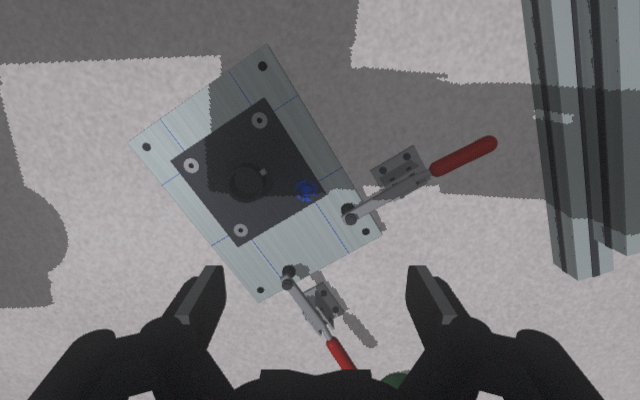

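The wrist view shows the inked hole at about (305,190) and the screws at (260,121), (191,166) and (240,230). I'll back-project all four, then move to the punch.

```bash
python3 - <<'E'
from h import *
d=np.load("w1.npz");K,P=d["K"],d["P"];im=cv2.imread("pics/w1.png")
b=im.astype(int); m=((b[...,0]-b[...,2]>50)&(b[...,1]<90)).astype(np.uint8); m[:170]=0;m[215:]=0;m[:,:285]=0;m[:,325:]=0
ys,xs=np.nonzero(m);print("ink",len(xs),xs.mean(),ys.mean(),xs.min(),xs.max(),ys.min(),ys.max())
pts=[]
for u,v in [(260,121),(191,166),(240,230)]:
    s=cv2.cvtColor(im,6)[v-11:v+12,u-11:u+12]; t=s>np.median(s)+35; yy,xx=np.nonzero(t); c=(xx.min()/2+xx.max()/2+u-11,yy.min()/2+yy.max()/2+v-11); pts.append(ray(K,P,c,.023)); print(c,pts[-1].round(4))
ink=ray(K,P,(xs.min()/2+xs.max()/2,ys.min()/2+ys.max()/2),.023);print("ink",ink,ray(K,P,(xs.mean(),ys.mean()),.023))
print("par",pts[0]+pts[2]-pts[1],"sides",np.linalg.norm(pts[0]-pts[1]),np.linalg.norm(pts[2]-pts[1]))
T=tool()
for g in [(.441,.2205)]: print("to punch tool axes",T[:3,:3].T@(np.r_[g,.28]-T[:3,3]))
# vertical tilt fix
print(T[:3,:3].T@np.array([0,0,-1]))
E
```

```text
ink 155 305.48387096774195 191.0 296 317 180 201
(np.float64(259.0), np.float64(120.0)) [ 0.5613 -0.0402  0.023 ]
(np.float64(189.0), np.float64(167.5)) [ 0.4725 -0.0608  0.023 ]
(np.float64(240.0), np.float64(232.5)) [ 0.4928 -0.1481  0.023 ]
ink [ 0.58117875 -0.12638282  0.023     ] [ 0.57994103 -0.12654788  0.023     ]
par [ 0.58159618 -0.12750942  0.023     ] sides 0.09115236873534709 0.08962522996872511
to punch tool axes [-0.06817099 -0.25763825 -0.26210795]
[ 9.99952085e-01 -9.78917788e-03  6.64030785e-06]
```

>>> carry_out(
  motion=[0,0,0,-0.014,-0.032,-0.033,-1,0,0,0,-0.014,-0.032,-0.033,-1,0,0,0,-0.014,-0.032,-0.033,-1,0,0,0,-0.014,-0.032,-0.033,-1,0,0,0,-0.014,-0.032,-0.033,-1,0,0,0,0,-0.032,-0.033,-1,0,0,0,0,-0.032,-0.033,-1,0,0,0,0,-0.032,-0.033,-1,0,0,0,0,0,0,-1],
)

```text
time_s: 4.6
eef_pos: [0.4444, 0.2334, 0.2907]
eef_rot: [0.403, 0.592, 0.393, -0.577]
wrist_force: [1.3, -0.4, 0.1]
opening: 0.998
```

```bash
cat > l2.py <<'E'
from h import *
import sys
im,K,P=look("wrist"); cv2.imwrite(f"pics/{sys.argv[1]}.png",im); T=tool();print(T.round(4),ctrl.get_obs()["time_s"])
np.savez(f"{sys.argv[1]}.npz",K=K,P=P)
for n in ["punch_cap","punch_grip","holder","scriber","deburrer"]:
    for d in ctrl.landmark_of("wrist",n)[:2]: print(n,round(d["conf"],2),w(P,d["point"]).round(4),proj(K,P,w(P,d["point"])).round(1))
E
python3 l2.py w2
```

```text
[[ 0.0254  0.9299 -0.367   0.4456]
 [-0.0013 -0.367  -0.9302  0.2315]
 [-0.9997  0.0241 -0.0081  0.2908]
 [ 0.      0.      0.      1.    ]] 4.65
punch_cap 0.7 [0.442  0.22   0.1495] [314.5 204.1]
punch_grip 0.67 [0.4463 0.2202 0.1079] [317.3 189.9]
holder 0.83 [0.4557 0.2706 0.0006] [307.9 130.9]
scriber 0.9 [0.4806 0.3235 0.0643] [311.1  82.4]
deburrer 0.59 [0.4543 0.2713 0.0624] [306.5 136.5]
```

View pics/w2.png

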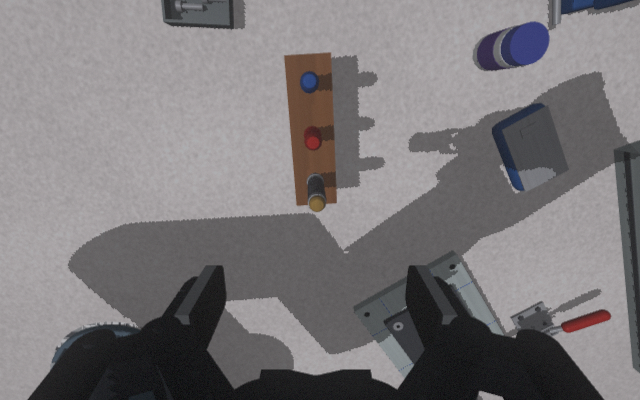

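The cap shows at about (317,204), the red tool at (313,138) and the blue at (310,82). Next I'll compute the shift and the tilt fix.

```bash
cat > go.py <<'E'
# usage: go.py x y z yawdeg : rotation (deg, tool) to vertical/yaw, then shift in corrected tool axes
from h import *
import sys
x,y,z,a=map(float,sys.argv[1:5]); T=tool(); a=np.radians(a)
Y=np.array([np.cos(a),np.sin(a),0]);X=np.array([0,0,-1.]);D=np.c_[X,Y,np.cross(X,Y)]
dp=np.array([x,y,z])-T[:3,3]
o=ctrl.get_obs()
print("rot",np.degrees(R.from_matrix(T[:3,:3].T@D).as_rotvec()).round(2),"shift@now",(T[:3,:3].T@dp).round(4),"shift@after",(D.T@dp).round(4),"pos",T[:3,3].round(4),"F",o["wrist_force"].round(2),"t",o["time_s"],"op",round(o["opening"],3))
E
python3 - <<'E'
from h import *
d=np.load("w2.npz");im=cv2.imread("pics/w2.png").astype(int)
s=im[190:220,300:335]; m=(s[...,2]-s[...,0]>50); m=cv2.morphologyEx(m.astype(np.uint8),2,np.ones((3,3)))
y,x=np.nonzero(m); c=(x.mean()+300,y.mean()+190);print(len(x),c,x.min()+300,x.max()+300,y.min()+190,y.max()+190,ray(d["K"],d["P"],c,.152))
E
python3 go.py .4415 .2205 .29 -20.5
```

```text
128 (np.float64(315.8515625), np.float64(204.5859375)) 310 322 199 210 [0.4433352  0.21991827 0.152     ]
rot [-1.36 -0.34 -1.3 ] shift@now [-0.0006 -0.0027  0.0088] shift@after [-0.0004 -0.0029  0.0088] pos [0.4473 0.2277 0.2896] F [ 0.2  -0.52 -0.47] t 4.9 op 0.999
```

>>> carry_out(
  motion=[-1.36,-0.34,-1.3,0,0,0,-1,0,0,0,0.03,-0.002,0.009,-1,0,0,0,0.03,0,0,-1,0,0,0,0.02,0,0,-1,0,0,0,0,0,0,-1,0,0,0,0,0,0,-1],
)

```text
time_s: 5.5
eef_pos: [0.4472, 0.2121, 0.2082]
eef_rot: [0.399, 0.584, 0.398, -0.584]
wrist_force: [-0.2, 0.2, 0.1]
opening: 1.002
```

```bash
python3 l2.py w3; python3 - <<'E'
from h import *
d=np.load("w3.npz");im=cv2.imread("pics/w3.png").astype(int)
u0,v0=proj(d["K"],d["P"],[.4425,.2202,.152]).astype(int);s=im[v0-30:v0+30,u0-30:u0+30]; m=(s[...,2]-s[...,0]>50); m=cv2.morphologyEx(m.astype(np.uint8),2,np.ones((3,3)))
y,x=np.nonzero(m); x=x+u0-30;y=y+v0-30;c=(x.mean(),y.mean());print(len(x),c,x.min(),x.max(),y.min(),y.max(),ray(d["K"],d["P"],c,.152))
d2=np.load("w2.npz")
A=[np.linalg.inv(q["P"])[:3] for q in (d2,d)]
p=cv2.triangulatePoints(d2["K"]@A[0],d["K"]@A[1],np.array([315.85,204.6]),np.array(c));print("tri",(p[:3]/p[3]).T)
E
python3 go.py .4425 .2202 .21 -20.5
```

```text
[[ 1.400e-03  9.312e-01 -3.646e-01  4.471e-01]
 [-2.000e-04 -3.646e-01 -9.312e-01  2.121e-01]
 [-1.000e+00  1.400e-03 -3.000e-04  2.083e-01]
 [ 0.000e+00  0.000e+00  0.000e+00  1.000e+00]] 5.55
punch_cap 0.76 [0.4438 0.2176 0.1495] [307.2 218.9]
punch_grip 0.69 [0.4427 0.2214 0.105 ] [305.4 194.5]
holder 0.55 [ 4.564e-01  2.737e-01 -1.000e-04] [301.8 116.3]
scriber 0.64 [0.4765 0.3234 0.0637] [298.8  54.6]
scriber 0.4 [0.4414 0.2201 0.1066] [304.5 197.1]
deburrer 0.65 [0.4549 0.2696 0.0607] [299.4 126.4]
130 (np.float64(307.6307692307692), np.float64(211.0)) 297 327 195 223 [0.44659574 0.2236638  0.152     ]
tri [[0.43633239 0.19975711 0.08666371]]
rot [-0.77 -0.09 -0.18] shift@now [-0.001  -0.0069 -0.0048] shift@after [-0.001  -0.0068 -0.0049] pos [0.4472 0.2132 0.209 ] F [ 0.57  0.92 -0.16] t 5.8 op 1.002
```

View pics/w3.png

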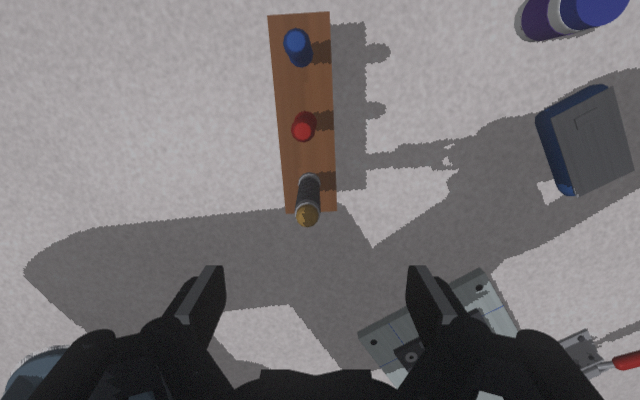

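The cap is at about (308,216) in this view; the colour mask had picked up wood, so I'm using the visual centre. Now the grasp offset.

```bash
python3 - <<'E'
from h import *
d=np.load("w3.npz");d2=np.load("w2.npz")
for c in [(308,216),(308,215),(307.2,219)]: print(ray(d["K"],d["P"],c,.152))
A=[np.linalg.inv(q["P"])[:3] for q in (d2,d)]
p=cv2.triangulatePoints(d2["K"]@A[0],d["K"]@A[1],np.array([316.,204.]),np.array([308.,216.]));print("tri",(p[:3]/p[3]).T)
E
python3 go.py .4435 .2200 .088 -20.5
```

```text
[0.44550003 0.22025505 0.152     ]
[0.44576608 0.22092184 0.152     ]
[0.44419838 0.21844128 0.152     ]
tri [[0.44152727 0.21245223 0.1291475 ]]
rot [-0.77 -0.09 -0.18] shift@now [ 0.121  -0.0063 -0.0048] shift@after [ 0.121  -0.0058 -0.0051] pos [0.4472 0.2132 0.209 ] F [ 0.57  0.92 -0.16] t 5.8 op 1.002
```

>>> carry_out(
  motion=[-0.77,-0.09,-0.18,0,-0.006,-0.005,-1,0,0,0,0.03,0,0,-1,0,0,0,0.03,0,0,-1,0,0,0,0.03,0,0,-1,0,0,0,0.02,0,0,-1,0,0,0,0,0,0,-1,0,0,0,0,0,0,-1],
)

```text
time_s: 6.5
eef_pos: [0.4457, 0.2249, 0.1008]
eef_rot: [0.406, 0.583, 0.404, -0.576]
wrist_force: [0.2, 0.4, -0.4]
opening: 1.0
```

```bash
python3 go.py .4437 .2200 .088 -20.5; python3 - <<'E'
from h import *
im,K,P=look("wrist");cv2.imwrite("pics/w4.png",im)
E
```

```text
rot [ 0.39 -0.35 -0.4 ] shift@now [ 0.0128 -0.0002  0.0054] shift@after [ 0.0128 -0.0001  0.0053] pos [0.4457 0.2249 0.1008] F [ 0.16  0.45 -0.37] t 6.5 op 1.0
```

View pics/w4.png

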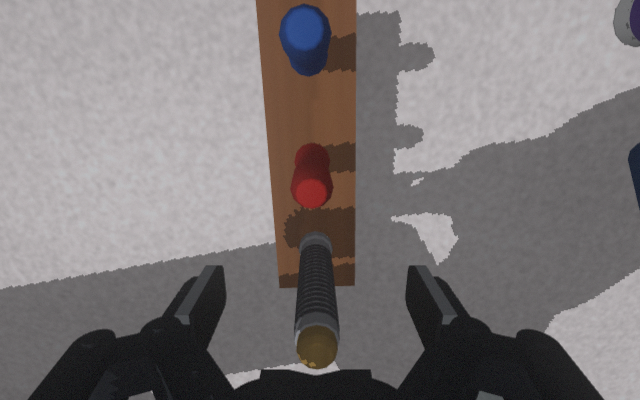

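Now the cap is close, at about (317,346), and centred between the fingers. I'll work out its position in tool axes.

```bash
python3 - <<'E'
from h import *
T=tool();p=ctrl.camera_params("wrist");K=np.array(p["mtx"]);P=T@np.array(p["hand_eye"])
d3=np.load("w3.npz")
c=ray(K,P,(317,346),.152);print(c, np.linalg.inv(T)@np.r_[c,1])
A=[np.linalg.inv(q)[:3] for q in (d3["P"],P)]
t=cv2.triangulatePoints(K@A[0],K@A[1],np.array([308.,216.]),np.array([317.,346.]));t=(t[:3]/t[3]).ravel();print("tri",t,np.linalg.inv(T)@np.r_[t,1])
E
```

```text
[0.44590938 0.2238655  0.152     ] [-5.09883633e-02  9.23238223e-04  5.81774223e-04  1.00000000e+00]
tri [0.44412733 0.21791638 0.14533357] [-0.04435783  0.00124676  0.006822    1.        ]
```

```bash
python3 - <<'E'
from h import *
T=tool();p=ctrl.camera_params("wrist");K=np.array(p["mtx"]);P=T@np.array(p["hand_eye"]);Ti=np.linalg.inv(T)
for n,uv,z in [("collar edge",(315,233),.064),("red top",(312,190),.128),("blue top",(305,34),.134),("cap",(317,346),.152)]:
    c=ray(K,P,uv,z); print(n,c.round(4),(Ti@np.r_[c,1]).round(4)[:3])
for n in ["punch_grip","punch_cap","deburrer","scriber"]:
    for d in ctrl.landmark_of("wrist",n)[:1]: q=w(P,d["point"]);print(n,round(d["conf"],2),q.round(4),(Ti@np.r_[q,1]).round(4)[:3])
E
```

```text
collar edge [0.4473 0.2281 0.064 ] [ 0.037   0.0001 -0.0034]
red top [0.4619 0.2725 0.128 ] [-0.0267 -0.001  -0.0504]
blue top [0.4778 0.322  0.134 ] [-0.0324 -0.003  -0.1024]
cap [0.4459 0.2239 0.152 ] [-0.051   0.0009  0.0006]
punch_grip 0.55 [0.4436 0.2188 0.1091] [-0.0081  0.0002  0.0064]
punch_cap 0.82 [0.4438 0.2158 0.1527] [-0.0517  0.0017  0.0089]
deburrer 0.72 [0.4571 0.2726 0.0607] [ 0.0406 -0.006  -0.0485]
scriber 0.84 [0.4794 0.3246 0.0612] [ 0.0405 -0.0029 -0.1049]
```

>>> carry_out(
  motion=[0.4,-0.35,-0.4,0,0,0.0055,-1,0,0,0,0.012,0,0,-1,0,0,0,0,0,0,-1,0,0,0,0,0,0,-1],
)

```text
time_s: 7.15
eef_pos: [0.4457, 0.2191, 0.0903]
eef_rot: [0.403, 0.583, 0.402, -0.58]
wrist_force: [0.4, 0.4, -0.2]
opening: 1.002
```

```bash
python3 go.py .4437 .2200 .088 -20.5
```

```text
rot [-0.11 -0.14 -0.25] shift@now [ 0.0023 -0.0022 -0.0001] shift@after [ 0.0023 -0.0022 -0.0001] pos [0.4457 0.2191 0.0903] F [ 0.44  0.41 -0.19] t 7.15 op 1.002
```

>>> carry_out(
  motion=[-0.1,-0.14,-0.25,0.002,0,0,0,0,0,0,0,0,0,0.4,0,0,0,0,0,0,0.7,0,0,0,0,0,0,1,0,0,0,0,0,0,1,0,0,0,0,0,0,1,0,0,0,0,0,0,1,0,0,0,0,0,0,1],
)

```text
time_s: 7.95
eef_pos: [0.4455, 0.2192, 0.0879]
eef_rot: [-0.403, -0.581, -0.403, 0.581]
wrist_force: [-0.0, -0.5, -0.2]
opening: 0.195
```

```bash
python3 go.py .4437 .2200 .088 -20.5;python3 -c "
from h import *
print(ctrl.get_obs()['torque'])"
```

```text
rot [0.01 0.03 0.06] shift@now [-0.0001 -0.002  -0.0001] shift@after [-0.0001 -0.002  -0.0001] pos [0.4455 0.2192 0.0879] F [-0.01 -0.52 -0.18] t 7.95 op 0.195
[-0.06431718  0.00914853 -0.03033222]
```

>>> carry_out(
  motion=[0,0,0,-0.02,0,0,1,0,0,0,-0.03,0,0,1,0,0,0,-0.03,0,0,1,0,0,0,-0.03,0,0,1,0,0,0,-0.03,0,0,1,0,0,0,0,0,0,1],
)

```text
time_s: 8.55
eef_pos: [0.4434, 0.2187, 0.2302]
eef_rot: [-0.402, -0.578, -0.404, 0.584]
wrist_force: [-0.1, 0.6, -1.7]
opening: 0.191
```

>>> carry_out(
  motion=[0,0,0,0,0.025,0.028,1,0,0,0,0,0.025,0.028,1,0,0,0,0,0.025,0.028,1,0,0,0,0,0.025,0.028,1,0,0,0,0,0.025,0.028,1,0,0,0,0,0.025,0.028,1,0,0,0,0,0.025,0.028,1,0,0,0,0,0.025,0.028,1,0,0,0,0,0.02,0.02,1,0,0,0,0,0,0,1],
)

```text
time_s: 9.55
eef_pos: [0.5624, -0.0963, 0.2155]
eef_rot: [-0.399, -0.574, -0.41, 0.586]
wrist_force: [0.0, -0.4, -2.4]
opening: 0.197
```

```bash
python3 go.py .581 -.1268 .135 -20.5
```

```text
rot [0.26 0.25 1.23] shift@now [0.08   0.0297 0.0218] shift@after [0.0805 0.0281 0.022 ] pos [ 0.5624 -0.0963  0.2155] F [ 0.03 -0.43 -2.39] t 9.55 op 0.197
```

>>> carry_out(
  motion=[0.26,0.25,1.23,0,0.02,0.016,1,0,0,0,0.01,0.008,0.006,1,0,0,0,0.03,0,0,1,0,0,0,0.03,0,0,1,0,0,0,0.01,0,0,1,0,0,0,0,0,0,1,0,0,0,0,0,0,1,0,0,0,0,0,0,1],
)

```text
time_s: 10.35
eef_pos: [0.577, -0.1224, 0.1252]
eef_rot: [-0.399, -0.579, -0.407, 0.583]
wrist_force: [0.4, -0.5, -1.5]
opening: 0.196
```

```bash
python3 go.py .581 -.1268 .125 -20.5; python3 - <<'E'
from h import *
im,K,P=look("wrist");np.savez("w5.npz",K=K,P=P)
T=tool()
for n in ["mark_point","punch_foot","punch_grip","flange_top"]:
    for d in ctrl.landmark_of("wrist",n)[:1]: q=w(P,d["point"]);print(n,round(d["conf"],2),q.round(4),(np.linalg.inv(T)@np.r_[q,1]).round(4)[:3],proj(K,P,q))
for z in (.023,.05): print(z,proj(K,P,w(T,[T[2,3]-z,0,0])))
cv2.imwrite("pics/w5.png",cv2.resize(im[100:350,160:480],(800,625),interpolation=2)[:600])
E
```

```text
rot [ 0.03 -0.16  0.73] shift@now [0.0002 0.0053 0.0027] shift@after [0.0002 0.0053 0.0027] pos [ 0.577  -0.1224  0.1252] F [ 0.4  -0.49 -1.53] t 10.35 op 0.196
mark_point 0.91 [ 0.5772 -0.1251  0.0146] [0.111  0.0021 0.0027] [317.94781747 202.86111409]
punch_foot 0.85 [ 0.5765 -0.1247  0.078 ] [0.0476 0.0006 0.0025] [316.24930212 234.62716859]
punch_grip 0.76 [ 0.5768 -0.1236  0.1447] [-0.019  -0.0003  0.0011] [314.66602812 294.33209191]
flange_top 0.82 [ 0.5302 -0.0939  0.0212] [ 0.1052 -0.0529 -0.0101] [250.10459857 190.17777269]
0.023 [315.45347193 203.12857605]
0.05 [315.432899   215.32757766]
```

View pics/w5.png

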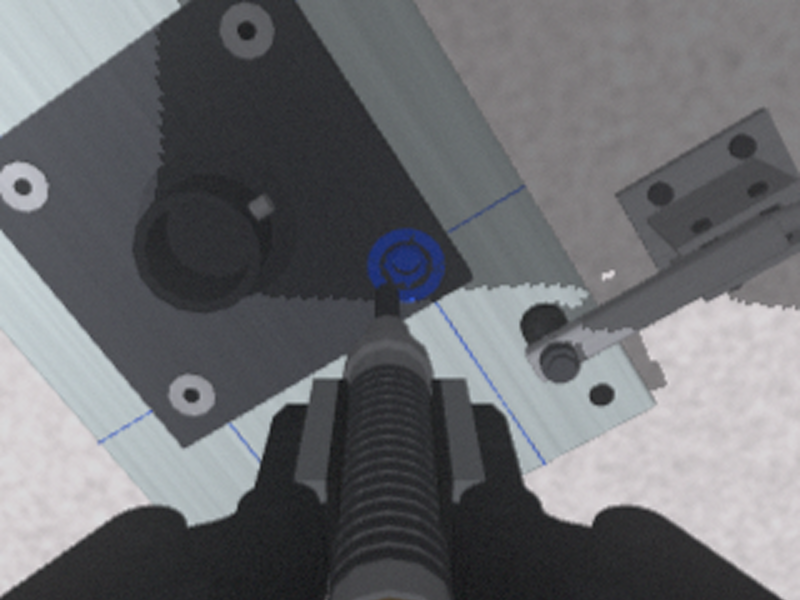

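The punch is held upright in line with the jaws. The nose tip shows at crop (386,288), full-frame (314.5,215), and the ink ring centre at crop (406,265), full-frame (322.4,206), so it needs about 6 mm more in +y.

```bash
python3 - <<'E'
from h import *
d=np.load("w5.npz");K,P=d["K"],d["P"];T=tool();Ti=np.linalg.inv(T);im=cv2.imread("pics/w5.png").astype(int)
m=((im[...,0]-im[...,2])>70)&((im[...,0]-im[...,1])>45); m[:215]=0;m[310:]=0;m[:,:360]=0;m[:,450:]=0
y,x=np.nonzero(m); print(len(x),x.min(),x.max(),y.min(),y.max())
(c,ax,an)=cv2.fitEllipse(cv2.convexHull(np.c_[x,y].astype(np.int32)));print("ellipse",c,ax)
uv=(160+(c[0]+.5)/2.5-.5,100+(c[1]+.5)/2.5-.5);h=ray(K,P,uv,.023);print("hole",uv,h.round(4),(Ti@np.r_[h,1])[:3].round(4))
for z in (.0770,.0988-.0187+.007,.0433,.0483,.0383): print(z,[proj(K,P,w(T,[T[2,3]-z,0,s])).round(1) for s in (-.004,0,.002)])
# rows' profile along punch column in the crop
print("profile",[(r,int(im[r,388].mean())) for r in range(270,400,5)])
E
```

```text
2311 369 443 230 309
ellipse (409.69482421875, 269.81939697265625) (70.9684829711914, 90.77921295166016)
hole (323.5779296875, 207.6277587890625) [ 0.5811 -0.1278  0.023 ] [0.1024 0.0066 0.0035]
0.077 [array([315.5, 225.4]), array([315.5, 231. ]), array([315.5, 233.8])]
0.08710000000000001 [array([315.5, 231.8]), array([315.5, 237.7]), array([315.5, 240.6])]
0.0433 [array([315.5, 207.5]), array([315.5, 212.5]), array([315.5, 215. ])]
0.0483 [array([315.5, 209.8]), array([315.5, 214.9]), array([315.5, 217.4])]
0.0383 [array([315.5, 205.2]), array([315.5, 210.1]), array([315.5, 212.6])]
profile [(270, 62), (275, 49), (280, 45), (285, 44), (290, 42), (295, 41), (300, 44), (305, 43), (310, 41), (315, 60), (320, 73), (325, 72), (330, 74), (335, 77), (340, 88), (345, 91), (350, 78), (355, 76), (360, 79), (365, 50), (370, 56), (375, 44), (380, 59), (385, 51), (390, 46), (395, 62)]
```

>>> carry_out(
  motion=[0,-0.15,0.73,0,0.005,0.0025,1,0,0,0,0.01,0,0,1,0,0,0,0,0,0,1,0,0,0,0,0,0,1,0,0,0,0,0,0,1],
)

```text
time_s: 11.1
eef_pos: [0.5817, -0.1278, 0.1152]
eef_rot: [0.404, 0.582, 0.402, -0.58]
wrist_force: [-0.0, -0.8, -0.7]
opening: 0.193
```

```bash
python3 go.py .581 -.1268 .115 -20.5; python3 - <<'E'
from h import *
im,K,P=look("wrist");np.savez("w6.npz",K=K,P=P);cv2.imwrite("pics/w6full.png",im)
T=tool()
for n in ["mark_point","punch_foot"]:
    for d in ctrl.landmark_of("wrist",n)[:1]: q=w(P,d["point"]);print(n,round(d["conf"],2),q.round(4),(np.linalg.inv(T)@np.r_[q,1]).round(4)[:3],proj(K,P,q))
cv2.imwrite("pics/w6.png",cv2.resize(im[170:250,265:365],(800,640),interpolation=2)[:600])
E
```

```text
rot [-0.03  0.02 -0.2 ] shift@now [ 0.0002 -0.001  -0.0007] shift@after [ 0.0002 -0.001  -0.0007] pos [ 0.5817 -0.1278  0.1152] F [-0.   -0.8  -0.73] t 11.1 op 0.193
mark_point 0.94 [ 0.578  -0.1274  0.0135] [ 0.1018 -0.0041  0.0009] [310.03119118 204.37674362]
punch_foot 0.88 [ 0.583  -0.1307  0.0693] [0.046  0.0019 0.0023] [317.95364328 235.14282007]
```

View pics/w6.png

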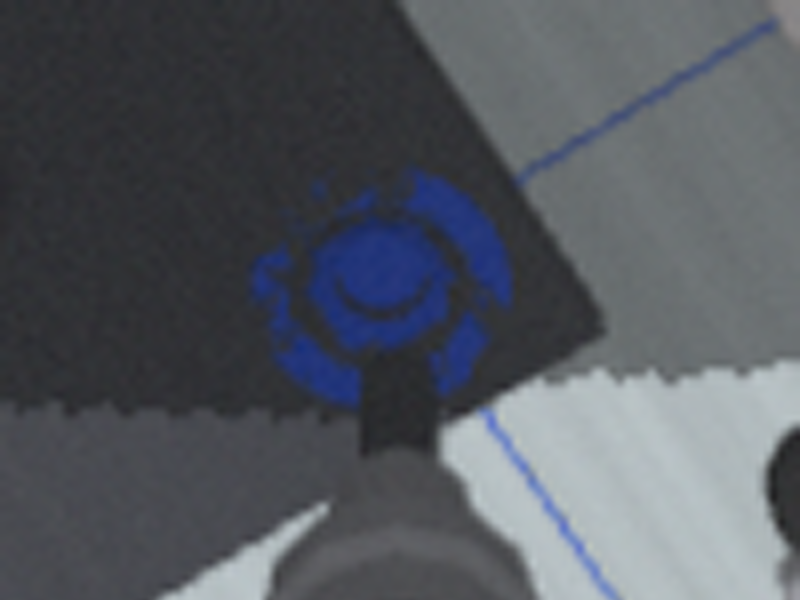

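The hole centre is at crop (381,286), full-frame (312.2,205.3). The nose axis is at crop x 398, full-frame 314.4, so it sits about 1.6 mm too far in +y.

```bash
python3 - <<'E'
from h import *
d=np.load("w6.npz");K,P=d["K"],d["P"];T=tool();Ti=np.linalg.inv(T)
for uv,z in [((312.2,205.3),.023),((312.2,205.0),.023)]:
    h=ray(K,P,uv,z);print("hole",h.round(4),(Ti@np.r_[h,1])[:3].round(4))
zf=T[2,3]+.0187-.067
for z,s in [(zf,-.004),(zf,0),(zf-.026,0),(zf-.031,0),(zf-.036,0)]: print(round(z,4),s,proj(K,P,w(T,[T[2,3]-z,0,s])).round(1))
E
```

```text
hole [ 0.5806 -0.1256  0.023 ] [ 0.0926 -0.0025 -0.0017]
hole [ 0.5807 -0.1254  0.023 ] [ 0.0926 -0.0025 -0.0019]
0.0673 -0.004 [315.4 225. ]
0.0673 0 [315.4 230.6]
0.0413 0 [315.4 215.9]
0.0363 0 [315.4 213.4]
0.0313 0 [315.4 211.1]
```

>>> carry_out(
  motion=[0,0,-0.2,0,-0.0017,-0.0016,1,0,0,0,0.004,0,0,1,0,0,0,0.004,0,0,1,0,0,0,0,0,0,1,0,0,0,0,0,0,1],
)

```text
time_s: 11.75
eef_pos: [0.5809, -0.1255, 0.107]
eef_rot: [0.403, 0.581, 0.403, -0.581]
wrist_force: [-0.1, -0.0, -1.9]
opening: 0.195
```

```bash
python3 go.py .581 -.1268 .107 -20.5; python3 - <<'E'
from h import *
im,K,P=look("wrist");np.savez("w7.npz",K=K,P=P);cv2.imwrite("pics/w7full.png",im)
T=tool();Ti=np.linalg.inv(T)
zf=T[2,3]+.0187-.067
for z,s in [(.023,0),(zf,-.004),(zf-.026,0),(zf-.031,0),(zf-.036,0)]: print(round(z,4),s,proj(K,P,w(T,[T[2,3]-z,0,s])).round(1))
for d in ctrl.landmark_of("wrist","mark_point")[:1]: q=w(P,d["point"]);print(round(d["conf"],2),q.round(4),(Ti@np.r_[q,1]).round(4)[:3])
cv2.imwrite("pics/w7.png",cv2.resize(im[175:250,265:365],(800,600),interpolation=2))
E
```

```text
rot [-0.01  0.02 -0.03] shift@now [-0.      0.0005  0.0012] shift@after [-0.      0.0005  0.0012] pos [ 0.5809 -0.1255  0.107 ] F [-0.05 -0.02 -1.86] t 11.75 op 0.195
0.023 0 [314.8 211.1]
0.0586 -0.004 [314.7 224.8]
0.0326 0 [314.8 215.8]
0.0276 0 [314.8 213.3]
0.0226 0 [314.8 210.9]
0.91 [ 0.58   -0.1241  0.0147] [ 0.0923 -0.0013 -0.001 ]
```

View pics/w7.png

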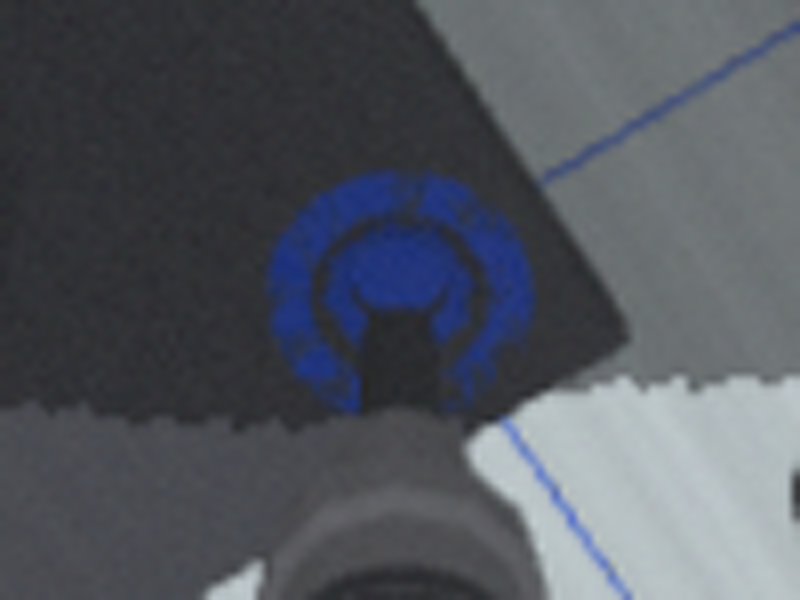

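The nose and the ring are both centred at crop x 401. The ring's row centre, about 211.6, matches the punch axis at flange height within about 0.5 mm, so I'll feel downward.

>>> carry_out(
  motion=[0,0,0,0.002,0,0,1,0,0,0,0.002,0,0,1,0,0,0,0.002,0,0,1,0,0,0,0,0,0,1],
)

```text
time_s: 12.25
eef_pos: [0.5811, -0.1256, 0.1008]
eef_rot: [0.403, 0.581, 0.403, -0.581]
wrist_force: [0.4, -0.3, -1.7]
opening: 0.195
```

```bash
cat > f.py <<'E'
from h import *
T=tool();o=ctrl.get_obs();print(o["time_s"],T[:3,3].round(4),"tilt",T[:2,0].round(4),"F",o["wrist_force"].round(2),"M",np.array(o["torque"]).round(3))
E
python3 f.py
```

```text
12.25 [ 0.5811 -0.1256  0.1008] tilt [ 0.0009 -0.0007] F [ 0.45 -0.29 -1.71] M [ 0.018 -0.014  0.008]
```

>>> carry_out(
  motion=[0,0,0,0.001,0,0,1,0,0,0,0.001,0,0,1,0,0,0,0,0,0,1],
)

```text
time_s: 12.55
eef_pos: [0.5811, -0.1256, 0.0985]
eef_rot: [0.403, 0.581, 0.403, -0.581]
wrist_force: [-0.0, 0.1, -2.1]
opening: 0.192
```

>>> carry_out(
  motion=[0,0,0,0.001,0,0,1,0,0,0,0.001,0,0,1,0,0,0,0,0,0,1],
)

```text
time_s: 12.85
eef_pos: [0.5812, -0.1257, 0.0965]
eef_rot: [0.403, 0.581, 0.403, -0.581]
wrist_force: [0.6, 0.3, -2.8]
opening: 0.196
```

>>> carry_out(
  motion=[0,0,0,0.001,0,0,1,0,0,0,0.001,0,0,1,0,0,0,0,0,0,1],
)

```text
time_s: 13.15
eef_pos: [0.5812, -0.1257, 0.0943]
eef_rot: [0.403, 0.581, 0.403, -0.581]
wrist_force: [-0.8, 0.5, -1.3]
opening: 0.199
```

>>> carry_out(
  motion=[0,0,0,0.001,0,0,1,0,0,0,0,0,0,1],
)

```text
time_s: 13.35
eef_pos: [0.5812, -0.1257, 0.0932]
eef_rot: [0.403, 0.581, 0.403, -0.581]
wrist_force: [-0.5, 0.2, -2.4]
opening: 0.193
```

>>> carry_out(
  motion=[0,0,0,0.001,0,0,1,0,0,0,0,0,0,1],
)

```text
time_s: 13.55
eef_pos: [0.5814, -0.1258, 0.0923]
eef_rot: [0.404, 0.581, 0.402, -0.581]
wrist_force: [0.1, -0.4, -2.4]
opening: 0.195
```

>>> carry_out(
  motion=[0,0,0,0.001,0,0,1,0,0,0,0,0,0,1],
)

```text
time_s: 13.75
eef_pos: [0.5816, -0.1259, 0.0918]
eef_rot: [0.404, 0.581, 0.402, -0.581]
wrist_force: [-1.2, -0.4, 0.3]
opening: 0.191
```

>>> carry_out(
  motion=[0,0,0,0.001,0,0,1,0,0,0,0,0,0,1],
)

```text
time_s: 13.95
eef_pos: [0.582, -0.126, 0.0914]
eef_rot: [0.404, 0.581, 0.402, -0.581]
wrist_force: [-1.6, 0.3, 1.1]
opening: 0.195
```

```bash
python3 f.py; python3 go.py .5811 -.1256 .092 -20.5; python3 - <<'E'
from h import *
im,K,P=look("wrist");np.savez("w8.npz",K=K,P=P)
cv2.imwrite("pics/w8.png",cv2.resize(im[185:260,265:365],(800,600),interpolation=2))
E
```

```text
13.95 [ 0.582  -0.126   0.0914] tilt [ 0.0027 -0.0015] F [-1.61  0.3   1.11] M [ 0.104  0.221 -0.021]
rot [-0.01  0.03 -0.17] shift@now [-0.0006 -0.0009 -0.    ] shift@after [-0.0006 -0.0009 -0.    ] pos [ 0.582  -0.126   0.0914] F [-1.61  0.3   1.11] t 13.95 op 0.195
```

View pics/w8.png

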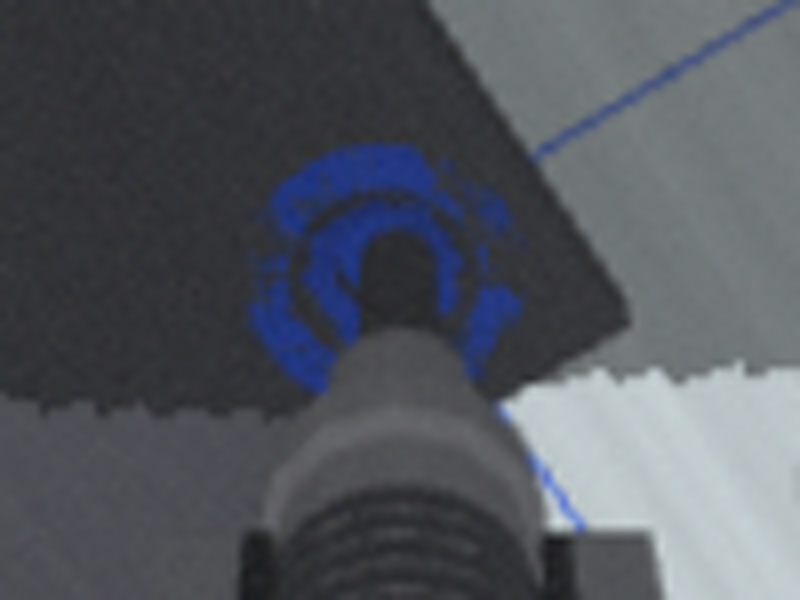

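The tip is in the hole but has drifted: the nose axis is at crop x 400 and the ring centre at 385, about 1.3 mm off in +y, with a 1.6 N side force confirming it. I'll back off, recentre and descend again.

>>> carry_out(
  motion=[0,0,-0.17,-0.003,0,0,1,0,0,0,0,-0.0013,0,1,0,0,0,0,0,0,1,0,0,0,0,0,0,1],
)

```text
time_s: 14.4
eef_pos: [0.5802, -0.1253, 0.0938]
eef_rot: [-0.403, -0.581, -0.403, 0.581]
wrist_force: [0.1, 0.5, -2.0]
opening: 0.19
```

```bash
python3 f.py; python3 go.py .5808 -.1256 .094 -20.5;  python3 - <<'E'
from h import *
im,K,P=look("wrist");np.savez("w9.npz",K=K,P=P); T=tool()
print(proj(K,P,w(T,[T[2,3]-.023,0,.0008])))
cv2.imwrite("pics/w9.png",cv2.resize(im[185:260,265:365],(800,600),interpolation=2))
E
```

```text
14.4 [ 0.5802 -0.1253  0.0938] tilt [-0.0012  0.    ] F [ 0.07  0.46 -2.02] M [-0.047 -0.015 -0.032]
rot [-0.02  0.02  0.06] shift@now [-0.0002  0.0006  0.    ] shift@after [-0.0002  0.0006  0.    ] pos [ 0.5802 -0.1253  0.0938] F [ 0.07  0.46 -2.02] t 14.4 op 0.19
[314.7461837  218.56436053]
```

View pics/w9.png

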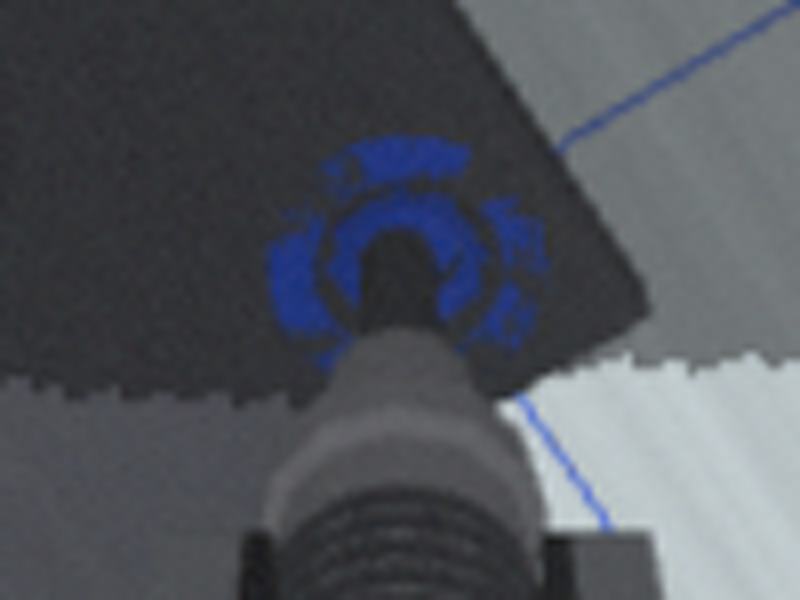

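Free again; the hole is now about +0.7 mm in y and −0.5 mm in z from the nose (ring centre crop (407,263), nose x 400). The target TCP is (0.5809, −0.1250).

>>> carry_out(
  motion=[0,0,0.06,0.001,0.0006,-0.0005,1,0,0,0,0.001,0,0,1,0,0,0,0,0,0,1],
)

```text
time_s: 14.75
eef_pos: [0.5811, -0.1251, 0.0918]
eef_rot: [-0.403, -0.581, -0.403, 0.581]
wrist_force: [-0.9, 0.3, 0.8]
opening: 0.196
```

```bash
python3 f.py; python3 go.py .5809 -.1250 .091 -20.5
```

```text
14.75 [ 0.5811 -0.1251  0.0918] tilt [-0.0001 -0.0005] F [-0.91  0.26  0.84] M [ 0.032  0.248 -0.03 ]
rot [-0.01  0.03 -0.01] shift@now [ 0.0008 -0.0002 -0.    ] shift@after [ 0.0008 -0.0002 -0.    ] pos [ 0.5811 -0.1251  0.0918] F [-0.91  0.26  0.84] t 14.75 op 0.196
```

>>> carry_out(
  motion=[0,0,0,-0.0015,-0.0005,0,1,0,0,0,0,0,0,1,0,0,0,0.001,0,0,1,0,0,0,0.001,0,0,1,0,0,0,0,0,0,1],
)

```text
time_s: 15.25
eef_pos: [0.5808, -0.1249, 0.0916]
eef_rot: [-0.403, -0.581, -0.403, 0.581]
wrist_force: [-0.4, -0.4, 1.6]
opening: 0.194
```

```bash
python3 f.py; python3 go.py .5807 -.1250 .091 -20.5
```

```text
15.25 [ 0.5808 -0.1249  0.0916] tilt [ 0.0004 -0.0006] F [-0.42 -0.37  1.62] M [0.07  0.151 0.012]
rot [-0.01  0.03 -0.03] shift@now [ 0.0006 -0.      0.0001] shift@after [ 0.0006 -0.      0.0001] pos [ 0.5808 -0.1249  0.0916] F [-0.42 -0.37  1.62] t 15.25 op 0.194
```

Side load is small now. Contact at TCP z≈0.0918 implies about 28.7 mm of nose with the tip on the plate. A countersink contact would imply under 25 mm, outside the 26–36 mm range, so the tip is on the plate. Now pressing in small steps.

>>> carry_out(
  motion=[0,0,0,0.001,0,0,1,0,0,0,0.001,0,0,1,0,0,0,0.001,0,0,1,0,0,0,0.001,0,0,1],
)

```text
time_s: 15.65
eef_pos: [0.5814, -0.1252, 0.0889]
eef_rot: [0.404, 0.581, 0.402, -0.581]
wrist_force: [-2.4, 0.9, 5.3]
opening: 0.191
```

```bash
python3 f.py; python3 go.py .5808 -.1250 .088 -20.5
```

```text
15.65 [ 0.5814 -0.1252  0.0889] tilt [ 0.0016 -0.0013] F [-2.45  0.94  5.27] M [ 0.234  0.531 -0.007]
rot [-0.    0.03 -0.11] shift@now [ 0.0009 -0.0006  0.    ] shift@after [ 0.0009 -0.0006  0.    ] pos [ 0.5814 -0.1252  0.0889] F [-2.45  0.94  5.27] t 15.65 op 0.191
```

>>> carry_out(
  motion=[0,0,-0.1,0.001,-0.0006,0,1,0,0,0,0.001,-0.0003,0,1,0,0,0,0.001,-0.0003,0,1],
)

```text
time_s: 15.95
eef_pos: [0.5814, -0.1252, 0.0877]
eef_rot: [0.404, 0.581, 0.402, -0.581]
wrist_force: [-2.4, -0.2, 7.2]
opening: 0.192
```

```bash
python3 f.py; python3 go.py .5808 -.1250 .085 -20.5
```

```text
15.95 [ 0.5814 -0.1252  0.0877] tilt [ 0.0023 -0.0016] F [-2.43 -0.18  7.24] M [ 0.21   0.559 -0.004]
rot [-0.    0.04 -0.16] shift@now [ 0.0027 -0.0006  0.    ] shift@after [ 0.0027 -0.0006  0.    ] pos [ 0.5814 -0.1252  0.0877] F [-2.43 -0.18  7.24] t 15.95 op 0.192
```

>>> carry_out(
  motion=[0,0,-0.16,0.0016,-0.001,0,1,0,0,0,0.0016,-0.0006,0,1],
)

```text
time_s: 16.15
eef_pos: [0.5814, -0.1252, 0.0866]
eef_rot: [0.404, 0.581, 0.402, -0.581]
wrist_force: [-2.7, 0.7, 10.2]
opening: 0.194
```

```bash
python3 f.py; python3 go.py .5808 -.1250 .085 -20.5
```

```text
16.15 [ 0.5814 -0.1252  0.0866] tilt [ 0.0028 -0.0021] F [-2.72  0.69 10.17] M [0.297 0.598 0.011]
rot [ 0.    0.05 -0.19] shift@now [ 0.0016 -0.0006 -0.    ] shift@after [ 0.0016 -0.0006 -0.    ] pos [ 0.5814 -0.1252  0.0866] F [-2.72  0.69 10.17] t 16.15 op 0.194
```

>>> carry_out(
  motion=[0,0,-0.19,0.0018,-0.001,0,1,0,0,0,0.0018,-0.0006,0,1],
)

```text
time_s: 16.35
eef_pos: [0.5815, -0.1253, 0.0857]
eef_rot: [0.404, 0.581, 0.402, -0.58]
wrist_force: [-3.1, 1.9, 11.0]
opening: 0.197
```

```bash
python3 f.py; python3 go.py .5808 -.1250 .085 -20.5
```

```text
16.35 [ 0.5815 -0.1253  0.0857] tilt [ 0.0032 -0.0024] F [-3.13  1.87 10.96] M [ 0.34   0.794 -0.061]
rot [ 0.01  0.06 -0.22] shift@now [ 0.0007 -0.0007 -0.    ] shift@after [ 0.0007 -0.0007 -0.    ] pos [ 0.5815 -0.1253  0.0857] F [-3.13  1.87 10.96] t 16.35 op 0.197
```

>>> carry_out(
  motion=[0,0,-0.22,0.002,-0.001,0,1,0,0,0,0.002,-0.0006,0,1],
)

```text
time_s: 16.55
eef_pos: [0.5817, -0.1253, 0.0849]
eef_rot: [0.405, 0.581, 0.402, -0.581]
wrist_force: [-3.7, 2.9, 12.1]
opening: 0.195
```

```bash
python3 f.py; python3 go.py .5808 -.1250 .085 -20.5
```

```text
16.55 [ 0.5817 -0.1253  0.0849] tilt [ 0.0031 -0.0026] F [-3.75  2.95 12.13] M [0.366 0.95  0.046]
rot [ 0.02  0.08 -0.22] shift@now [-0.0001 -0.0009  0.    ] shift@after [-0.0001 -0.0009  0.    ] pos [ 0.5817 -0.1253  0.0849] F [-3.75  2.95 12.13] t 16.55 op 0.195
```

>>> carry_out(
  motion=[0,0,-0.2,0.0022,-0.001,0,1],
)

```text
time_s: 16.65
eef_pos: [0.5817, -0.1253, 0.0845]
eef_rot: [0.404, 0.581, 0.402, -0.581]
wrist_force: [-2.1, 1.3, 12.9]
opening: 0.193
```

>>> carry_out(
  motion=[0,0,-0.2,0.0022,-0.001,0,1],
)

```text
time_s: 16.75
eef_pos: [0.5818, -0.1253, 0.0842]
eef_rot: [-0.404, -0.581, -0.403, 0.581]
wrist_force: [-3.0, 2.2, 12.5]
opening: 0.192
```

>>> carry_out(
  motion=[0,0,-0.2,0.0024,-0.001,0,1],
)

```text
time_s: 16.85
eef_pos: [0.5818, -0.1254, 0.0836]
eef_rot: [-0.404, -0.58, -0.403, 0.581]
wrist_force: [-2.9, 1.5, 12.5]
opening: 0.192
```

>>> carry_out(
  motion=[0,0,-0.2,0.0022,-0.001,0,1],
)

```text
time_s: 16.95
eef_pos: [0.5819, -0.1254, 0.0833]
eef_rot: [-0.403, -0.58, -0.403, 0.582]
wrist_force: [-2.7, 1.4, 12.7]
opening: 0.192
```

>>> carry_out(
  motion=[0,0,-0.2,0.0024,-0.001,0,1],
)

```text
time_s: 17.05
eef_pos: [0.582, -0.1254, 0.0827]
eef_rot: [-0.403, -0.58, -0.404, 0.582]
wrist_force: [-3.3, 1.4, 10.9]
opening: 0.197
```

```bash
python3 f.py; python3 go.py .5808 -.1250 .085 -20.5
```

```text
17.05 [ 0.582  -0.1254  0.0827] tilt [-0.003  -0.0011] F [-3.29  1.38 10.95] M [ 0.286  0.664 -0.031]
rot [0.06 0.12 0.14] shift@now [-0.0023 -0.0012  0.    ] shift@after [-0.0023 -0.0012  0.    ] pos [ 0.582  -0.1254  0.0827] F [-3.29  1.38 10.95] t 17.05 op 0.197
```

>>> carry_out(
  motion=[0,0,0,0.0018,-0.0005,0,1],
)

```text
time_s: 17.15
eef_pos: [0.5824, -0.1255, 0.0824]
eef_rot: [-0.404, -0.58, -0.403, 0.581]
wrist_force: [-2.3, 1.1, 9.3]
opening: 0.191
```

>>> carry_out(
  motion=[0,0,0,0.0012,-0.0005,0,1],
)

```text
time_s: 17.25
eef_pos: [0.5827, -0.1257, 0.0825]
eef_rot: [-0.404, -0.58, -0.402, 0.581]
wrist_force: [-1.3, 0.8, 8.5]
opening: 0.192
```

>>> carry_out(
  motion=[0,0,0,0.002,-0.0015,0,1],
)

```text
time_s: 17.35
eef_pos: [0.5824, -0.1256, 0.0819]
eef_rot: [0.405, 0.581, 0.402, -0.581]
wrist_force: [-1.1, 0.3, 7.8]
opening: 0.191
```

>>> carry_out(
  motion=[0,0,0,0.0015,-0.001,0,1],
)

```text
time_s: 17.45
eef_pos: [0.5822, -0.1256, 0.0813]
eef_rot: [0.406, 0.581, 0.401, -0.58]
wrist_force: [-2.1, 0.2, 4.9]
opening: 0.192
```

The load peaked at about 14.5 N and fell to about 6.7 N around 10 mm of travel: the snap. Easing off and lifting straight out.

>>> carry_out(
  motion=[0,0,0,-0.004,0,0,1,0,0,0,-0.008,0,0,1,0,0,0,-0.02,0,0,1,0,0,0,-0.03,0,0,1,0,0,0,-0.04,0,0,1,0,0,0,-0.03,0,0,1,0,0,0,0,0,0,1,0,0,0,0,0,0,1],
)

```text
time_s: 18.25
eef_pos: [0.5793, -0.1241, 0.2154]
eef_rot: [-0.404, -0.58, -0.403, 0.582]
wrist_force: [-0.6, -0.6, -2.1]
opening: 0.193
```

```bash
python3 f.py; python3 go.py .4455 .2192 .23 -20.5
```

```text
18.25 [ 0.5793 -0.1241  0.2154] tilt [-0.0014 -0.0017] F [-0.59 -0.65 -2.12] M [-0.009 -0.013  0.004]
rot [0.06 0.12 0.04] shift@now [-0.015  -0.2452 -0.2749] shift@after [-0.0146 -0.2455 -0.2747] pos [ 0.5793 -0.1241  0.2154] F [-0.59 -0.65 -2.12] t 18.25 op 0.193
```

>>> carry_out(
  motion=[0,0,0,-0.005,-0.025,-0.028,1,0,0,0,-0.005,-0.025,-0.028,1,0,0,0,-0.005,-0.025,-0.028,1,0,0,0,0,-0.025,-0.028,1,0,0,0,0,-0.025,-0.028,1,0,0,0,0,-0.025,-0.028,1,0,0,0,0,-0.025,-0.028,1,0,0,0,0,-0.025,-0.028,1,0,0,0,0,-0.015,-0.018,1,0,0,0,0,0,0,1],
)

```text
time_s: 19.25
eef_pos: [0.4482, 0.1877, 0.2121]
eef_rot: [-0.395, -0.573, -0.408, 0.59]
wrist_force: [0.3, 0.1, -1.6]
opening: 0.196
```

```bash
python3 f.py; python3 go.py .4455 .2192 .19 -20.5
```

```text
19.25 [0.4482 0.1877 0.2121] tilt [-0.0305  0.0008] F [ 0.25  0.08 -1.56] M [ 0.001  0.009 -0.037]
rot [-0.23  0.57  1.65] shift@now [ 0.0222 -0.013  -0.0288] shift@after [ 0.0221 -0.0135 -0.0286] pos [0.4482 0.1877 0.2121] F [ 0.25  0.08 -1.56] t 19.25 op 0.196
```

>>> carry_out(
  motion=[-0.23,0.57,1.65,0,-0.007,-0.015,1,0,0,0,0,-0.006,-0.013,1,0,0,0,0.02,0,0,1,0,0,0,0,0,0,1,0,0,0,0,0,0,1],
)

```text
time_s: 19.75
eef_pos: [0.4438, 0.218, 0.1867]
eef_rot: [-0.402, -0.578, -0.404, 0.584]
wrist_force: [0.6, -0.4, -1.8]
opening: 0.196
```

```bash
python3 f.py; python3 go.py .4455 .2192 .165 -20.5
```

```text
19.75 [0.4438 0.218  0.1867] tilt [-0.0087 -0.0035] F [ 0.59 -0.45 -1.83] M [ 0.031 -0.04   0.039]
rot [0.02 0.36 0.4 ] shift@now [ 0.0217  0.0013 -0.0018] shift@after [ 0.0217  0.0012 -0.0017] pos [0.4438 0.218  0.1867] F [ 0.59 -0.45 -1.83] t 19.75 op 0.196
```

>>> carry_out(
  motion=[0,0.36,0.4,0,0.0012,-0.0017,1,0,0,0,0.02,0,0,1,0,0,0,0,0,0,1,0,0,0,0,0,0,1],
)

```text
time_s: 20.15
eef_pos: [0.4482, 0.2183, 0.1689]
eef_rot: [0.403, 0.583, 0.402, -0.58]
wrist_force: [0.3, 0.1, -2.1]
opening: 0.192
```

```bash
python3 f.py; python3 go.py .4455 .2192 .15 -20.5; python3 - <<'E'
from h import *
im,K,P=look("wrist"); T=tool()
zf=T[2,3]+.0187-.067
for s,z in [(-.004,zf),(0,zf-.029),(0,.062)]: print(s,z,proj(K,P,w(T,[T[2,3]-z,0,s])))
cv2.imwrite("pics/w10.png",cv2.resize(im[150:300,215:415],(800,600),interpolation=2))
E
```

```text
20.15 [0.4482 0.2183 0.1689] tilt [0.004  0.0008] F [ 0.31  0.1  -2.11] M [ 0.036  0.013 -0.058]
rot [-0.13 -0.12 -0.2 ] shift@now [ 0.0189 -0.0029  0.0001] shift@after [ 0.0189 -0.0029  0.0001] pos [0.4482 0.2183 0.1689] F [ 0.31  0.1  -2.11] t 20.15 op 0.192
-0.004 0.12033176813921564 [314.41564432 224.9549537 ]
0 0.09133176813921565 [314.50263117 214.43857612]
0 0.062 [314.57374529 201.51710092]
```

View pics/w10.png

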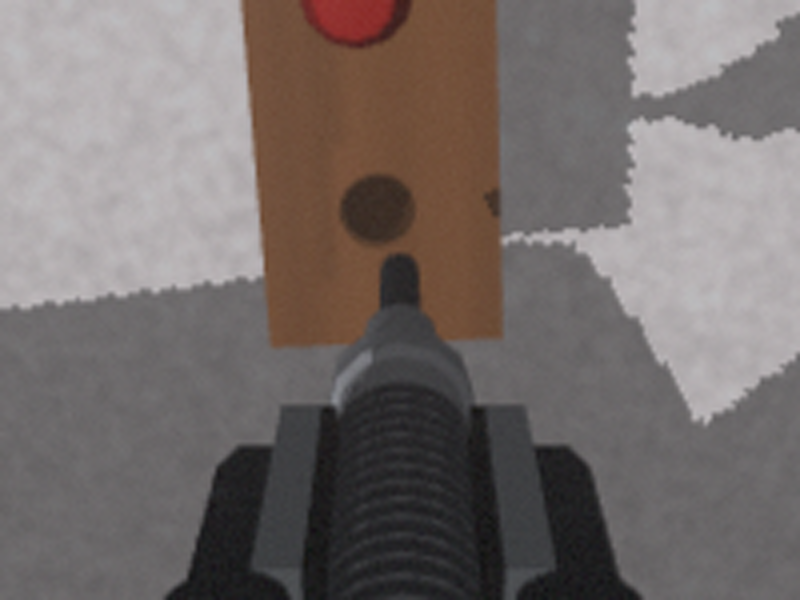

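The block hole is at crop (377,208) and the nose at x 400: about 4.5 mm in −y by image, 2.9 mm by the recorded pose. With 1.5 mm of radial slack I'll aim for −4 mm; the row already matches.

>>> carry_out(
  motion=[-0.13,-0.12,-0.2,0,-0.004,0,1,0,0,0,0.006,0,0,1,0,0,0,0,0,0,1,0,0,0,0,0,0,1],
)

```text
time_s: 20.6
eef_pos: [0.4451, 0.22, 0.1646]
eef_rot: [0.403, 0.582, 0.403, -0.58]
wrist_force: [-0.4, -0.3, -1.8]
opening: 0.198
```

```bash
python3 f.py; python3 go.py .4445 .2196 .15 -20.5
```

```text
20.6 [0.4451 0.22   0.1646] tilt [0.0026 0.0006] F [-0.45 -0.26 -1.8 ] M [0.039 0.029 0.007]
rot [ 0.01 -0.09 -0.13] shift@now [ 0.0146 -0.0005  0.0006] shift@after [ 0.0146 -0.0005  0.0006] pos [0.4451 0.22   0.1646] F [-0.45 -0.26 -1.8 ] t 20.6 op 0.198
```

>>> carry_out(
  motion=[0,0,-0.13,0.01,-0.0005,0.0006,1,0,0,0,0.01,0,0,1,0,0,0,0.01,0,0,1,0,0,0,0,0,0,1,0,0,0,0,0,0,1],
)

```text
time_s: 21.1
eef_pos: [0.4438, 0.2194, 0.1311]
eef_rot: [-0.403, -0.581, -0.404, 0.581]
wrist_force: [0.1, 0.6, -2.0]
opening: 0.195
```

```bash
python3 f.py; python3 go.py .4445 .2196 .12 -20.5
```

```text
21.1 [0.4438 0.2194 0.1311] tilt [-0.0013  0.0011] F [ 0.08  0.64 -2.05] M [ 0.041  0.079 -0.028]
rot [ 0.01 -0.04  0.09] shift@now [ 0.0111  0.0006 -0.0004] shift@after [ 0.0111  0.0006 -0.0004] pos [0.4438 0.2194 0.1311] F [ 0.08  0.64 -2.05] t 21.1 op 0.195
```

Tip is inside the hole with no contact. Continuing down with small corrections.

>>> carry_out(
  motion=[0,0,0.09,0.006,0.0005,-0.0003,1,0,0,0,0.006,0,0,1,0,0,0,0.004,0,0,1,0,0,0,0,0,0,1],
)

```text
time_s: 21.5
eef_pos: [0.4447, 0.2196, 0.1138]
eef_rot: [0.403, 0.581, 0.403, -0.581]
wrist_force: [0.9, 0.1, -1.3]
opening: 0.196
```

```bash
python3 f.py; python3 go.py .4445 .2196 .1 -20.5
```

```text
21.5 [0.4447 0.2196 0.1138] tilt [0.0007 0.0006] F [ 0.88  0.12 -1.33] M [ 0.023 -0.034 -0.008]
rot [ 0.01 -0.04 -0.02] shift@now [ 0.0138 -0.0001  0.0001] shift@after [ 0.0138 -0.0001  0.0001] pos [0.4447 0.2196 0.1138] F [ 0.88  0.12 -1.33] t 21.5 op 0.196
```

>>> carry_out(
  motion=[0,0,0,0.004,0,0,1,0,0,0,0.004,0,0,1,0,0,0,0,0,0,1],
)

```text
time_s: 21.8
eef_pos: [0.4449, 0.2197, 0.1054]
eef_rot: [0.403, 0.581, 0.403, -0.58]
wrist_force: [-0.3, 0.7, -1.4]
opening: 0.198
```

>>> carry_out(
  motion=[0,0,0,0.004,0,0,1,0,0,0,0.004,0,0,1,0,0,0,0,0,0,1],
)

```text
time_s: 22.1
eef_pos: [0.4451, 0.2197, 0.0969]
eef_rot: [0.403, 0.582, 0.403, -0.58]
wrist_force: [0.2, -0.6, -0.8]
opening: 0.196
```

```bash
python3 f.py; python3 go.py .4445 .2196 .088 -20.5
```

```text
22.1 [0.4451 0.2197 0.0969] tilt [0.0017 0.0008] F [ 0.19 -0.59 -0.8 ] M [ 0.006  0.079 -0.03 ]
rot [ 0.01 -0.08 -0.07] shift@now [ 0.0089 -0.0005  0.0004] shift@after [ 0.0089 -0.0005  0.0003] pos [0.4451 0.2197 0.0969] F [ 0.19 -0.59 -0.8 ] t 22.1 op 0.196
```

>>> carry_out(
  motion=[0,0,-0.07,0.004,-0.0003,0,1,0,0,0,0.002,0,0,1,0,0,0,0,0,0,1],
)

```text
time_s: 22.4
eef_pos: [0.4449, 0.2198, 0.0903]
eef_rot: [0.403, 0.581, 0.403, -0.581]
wrist_force: [-0.6, 0.2, -2.4]
opening: 0.196
```

>>> carry_out(
  motion=[0,0,0,0.001,0,0,1,0,0,0,0.001,0,0,1,0,0,0,0,0,0,1],
)

```text
time_s: 22.7
eef_pos: [0.4449, 0.2199, 0.0883]
eef_rot: [0.403, 0.581, 0.403, -0.581]
wrist_force: [-0.6, -0.3, -1.9]
opening: 0.194
```

```bash
python3 f.py; python3 go.py .4445 .2196 .088 -20.5
```

```text
22.7 [0.4449 0.2199 0.0883] tilt [0.0006 0.0014] F [-0.61 -0.28 -1.85] M [-0.013  0.055 -0.003]
rot [ 0.01 -0.09 -0.  ] shift@now [ 0.0003 -0.0003  0.0004] shift@after [ 0.0003 -0.0003  0.0004] pos [0.4449 0.2199 0.0883] F [-0.61 -0.28 -1.85] t 22.7 op 0.194
```

>>> carry_out(
  motion=[0,0,0,0.0008,0,0,1,0,0,0,0,0,0,1],
)

```text
time_s: 22.9
eef_pos: [0.4453, 0.22, 0.088]
eef_rot: [0.403, 0.582, 0.403, -0.58]
wrist_force: [0.4, -0.2, -2.1]
opening: 0.186
```

>>> carry_out(
  motion=[0,0,0,0.0008,0,0,1,0,0,0,0,0,0,1],
)

```text
time_s: 23.1
eef_pos: [0.4456, 0.2202, 0.088]
eef_rot: [0.403, 0.582, 0.403, -0.58]
wrist_force: [0.6, 0.3, -1.4]
opening: 0.194
```

>>> carry_out(
  motion=[0,0,0,0,0,0,0.6,0,0,0,0,0,0,0.3,0,0,0,0,0,0,-0.2,0,0,0,0,0,0,-1,0,0,0,0,0,0,-1,0,0,0,0,0,0,-1],
)

```text
time_s: 23.7
eef_pos: [0.4462, 0.2203, 0.0881]
eef_rot: [0.403, 0.582, 0.403, -0.58]
wrist_force: [-0.4, 0.4, 0.2]
opening: 0.992
```

>>> carry_out(
  motion=[0,0,0,0,0,0,-1,0,0,0,-0.02,0,0,-1,0,0,0,-0.03,0,0,-1,0,0,0,-0.04,0,0,-1,0,0,0,-0.04,0,0,-1,0,0,0,-0.04,0,0,-1,0,0,0,0,0,0,-1,0,0,0,0,0,0,-1],
)

```text
time_s: 24.5
eef_pos: [0.4443, 0.2195, 0.2634]
eef_rot: [0.403, 0.581, 0.403, -0.581]
wrist_force: [-0.5, -0.5, -0.6]
opening: 1.001
```

```bash
python3 f.py; python3 l2.py w11; python3 - <<'E'
from h import *
for c in ["scene","top"]:
    im,K,P=look(c)
    for n in ["punch_cap","punch_grip"]:
        for d in ctrl.landmark_of(c,n)[:1]: print(c,n,round(d["conf"],2),w(P,d["point"]).round(4))
    if c=="scene": a=im
b=cv2.imread("pics/w11.png")
cv2.imwrite("pics/fin.png",np.hstack([cv2.resize(b[20:270,200:420],(528,600)),cv2.resize(a[130:205,333:366],(264,600),interpolation=2)]))
E
```

```text
24.5 [0.4443 0.2195 0.2634] tilt [-0.0001  0.0012] F [-0.5  -0.51 -0.59] M [0.018 0.003 0.013]
[[ 8.000e-04  9.367e-01 -3.502e-01  4.447e-01]
 [ 1.400e-03 -3.502e-01 -9.367e-01  2.196e-01]
 [-1.000e+00  2.000e-04 -1.600e-03  2.637e-01]
 [ 0.000e+00  0.000e+00  0.000e+00  1.000e+00]] 24.55
punch_cap 0.91 [0.4437 0.2205 0.1534] [313.9 199.4]
punch_cap 0.39 [0.4794 0.32   0.0615] [312.9  69.8]
punch_grip 0.88 [0.4446 0.2209 0.1064] [314.8 183.3]
holder 0.57 [ 0.4587  0.272  -0.001 ] [311.3 118.7]
holder 0.34 [0.4438 0.2188 0.1518] [314.7 200.5]
scriber 0.72 [0.4799 0.3206 0.0639] [313.2  68.9]
deburrer 0.62 [0.454  0.2716 0.0613] [306.5 125.3]
scene punch_cap 0.69 [0.4475 0.2205 0.1524]
scene punch_grip 0.66 [0.4466 0.2194 0.11  ]
top punch_cap 0.71 [0.3978 0.4782 0.0025]
top punch_grip 0.38 [ 0.5321 -0.1088 -0.0031]
```

View pics/fin.png

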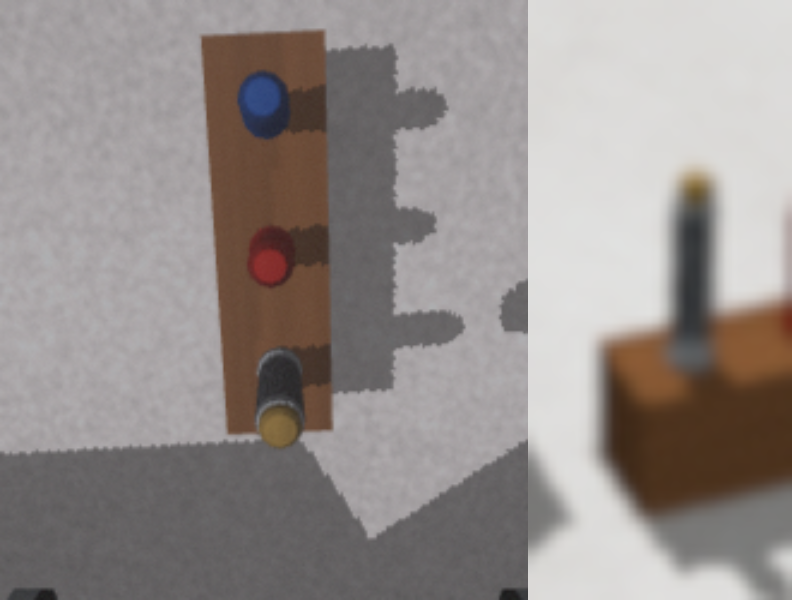

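The punch stands upright, collar seated, in its own hole, and the arm is clear. Handing in.

```bash
python3 -c "
from h import *
print(ctrl.hand_in())"
```

```text
the job is handed in; nothing more can be done
None
```

I marked the plate through the blue-inked hole, put the punch back in its own block hole, and handed the job in at about 25 s of the 67 s allowed. The hand-in reports no verdict, so what follows is only what I measured.

- **Marking:** On the first try the tip landed about 1.3 mm off-centre, so I lifted, recentred and felt down again onto the plate. Load climbed to about 14.5 N, then fell to about 6.7 N at roughly 10 mm of travel. I took that as the snap, eased off and lifted. I never saw the mark itself.
- **Side drift:** While pressing, the arm drifted up to about 2 mm in +x, with 2–5 N of side force. The tip was in the hole, which should hold it within about 1.3 mm of the mark. I did not check the tip's position by camera during the press.
- **Measured against stated:** The peak load was slightly above the stated 11–14 N, but well under the 25 N limit.
- **Return:** The last pictures show the punch upright with its collar down. The wrist camera puts the grip point at (0.445, 0.221, 0.106), about 2 mm from where I first gripped it. The gripper is open and clear.
- **Disagreement at the end:** The overhead camera's network gave false punch positions (on the bolt tray and on the plate), which I rejected. The wrist and scene cameras agreed within about 4 mm.
- **Other things:** The scriber and deburrer stand where they did, within measurement error. I did not re-measure the other objects, but the arm passed well clear of them.

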